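Brush the turn buttons aside on the back of a shadow-box frame

TASK

The picture frame lies face down with its backing board locked in by six black turn buttons. With a fingertip, trace lightly along the inner edge of both long rails so that every button is brushed round to lie along its rail, no longer reaching over the board, ready for the board to be taken out. Only touch: do not lift the frame, push it out of its place or press hard on it, and leave the glue, shell, scissors and jar alone.

Things in the scene. Friction and masses are not known exactly. Their poses are not given: they have to be found in the camera images.
- frame: Wooden shadow-box picture frame lying face down, loose, about 1 kg, 220 (its x) x 300 (its y) x 36 mm high; origin at the centre of its underside, z up, x roughly away from the robot. Light wood rails 24 mm wide, flat backs 36 mm high; the two long rails (along its y) carry three black turn buttons each. Flat steel hangers (to 3.5 mm high) at the middle of the short rails.
- board_top (a point): Centre of the top of the brown hardboard backing board inside the frame: 168 x 248 mm, fixed here, its top 34 mm above the table (2 mm below the rails' backs), with a 2 mm gap to the rails all round.
- near_edge (a point): Middle of the near long rail's inner edge, at the height of the rail's back (36 mm): frame x = -86 mm. The edge runs 126 mm each way along the frame's y. The near buttons' screws stand 13 mm outside it (frame x = -99 mm).
- far_edge (a point): Middle of the far long rail's inner edge, at the height of the rail's back (36 mm): frame x = +86 mm. The edge runs 126 mm each way along the frame's y. The far buttons' screws stand 13 mm outside it (frame x = +99 mm).
- button_near_left (a joint): Turn angle (rad) of the left button of the near long rail; screw at frame y = +70 mm. Flat bar with round ends, 44 x 12 x 8 mm, 36.5 to 44.5 mm high (screw head to 46.5), free end's centre 32 mm from the screw. 0 = points straight in over the board, +/-1.57 = along the rail (stops), counter-clockwise from above positive; clear of the board beyond 1.29 either way. Light friction (0.02 N m) keeps it where it is put.
- button_near_mid (a joint): Turn angle (rad) of the mid button of the near long rail; screw at frame y = 0 mm. Flat bar with round ends, 44 x 12 x 8 mm, 36.5 to 44.5 mm high (screw head to 46.5), free end's centre 32 mm from the screw. 0 = points straight in over the board, +/-1.57 = along the rail (stops), counter-clockwise from above positive; clear of the board beyond 1.29 either way. Light friction (0.02 N m) keeps it where it is put.
- button_near_right (a joint): Turn angle (rad) of the right button of the near long rail; screw at frame y = -70 mm. Flat bar with round ends, 44 x 12 x 8 mm, 36.5 to 44.5 mm high (screw head to 46.5), free end's centre 32 mm from the screw. 0 = points straight in over the board, +/-1.57 = along the rail (stops), counter-clockwise from above positive; clear of the board beyond 1.29 either way. Light friction (0.02 N m) keeps it where it is put.
- button_far_left (a joint): Turn angle (rad) of the left button of the far long rail; screw at frame y = +70 mm. Flat bar with round ends, 44 x 12 x 8 mm, 36.5 to 44.5 mm high (screw head to 46.5), free end's centre 32 mm from the screw. 0 = points straight in over the board, +/-1.57 = along the rail (stops), counter-clockwise from above positive; clear of the board beyond 1.29 either way. Light friction (0.02 N m) keeps it where it is put.
- button_far_mid (a joint): Turn angle (rad) of the mid button of the far long rail; screw at frame y = 0 mm. Flat bar with round ends, 44 x 12 x 8 mm, 36.5 to 44.5 mm high (screw head to 46.5), free end's centre 32 mm from the screw. 0 = points straight in over the board, +/-1.57 = along the rail (stops), counter-clockwise from above positive; clear of the board beyond 1.29 either way. Light friction (0.02 N m) keeps it where it is put.
- button_far_right (a joint): Turn angle (rad) of the right button of the far long rail; screw at frame y = -70 mm. Flat bar with round ends, 44 x 12 x 8 mm, 36.5 to 44.5 mm high (screw head to 46.5), free end's centre 32 mm from the screw. 0 = points straight in over the board, +/-1.57 = along the rail (stops), counter-clockwise from above positive; clear of the board beyond 1.29 either way. Light friction (0.02 N m) keeps it where it is put.
- glue_bottle: Small glue bottle standing upright, 35 mm across, 104 mm high with its nozzle; origin at the centre of its underside. To be left alone.
- shell: Pointed spiral sea shell standing on its broad end, 46 mm across, 52 mm high; origin at the centre of its underside. To be left alone.
- scissors: Scissors lying flat, slightly open, about 160 mm long, 75 mm wide, 8 mm high, black handles to -x; origin near the pivot screw, on the table. To be left alone.
- bead_jar: Small round jar with a metal lid, 48 mm across, 57 mm high; origin at the centre of its underside. To be left alone.

How it is judged:
By the outcome, as a careful person would: the job done as asked, in the order asked, and still so for the second after the job is handed in, with the robot touching nothing.
It also fails if it takes over 50 s, if anything falls off the work surface, if the arm or the gripper's body presses on something with over 40 N, if the wrist force passes 120 N, or if a joint passes its speed limit or range.

ROBOT

A 6-joint arm with a two-finger parallel gripper is mounted at the origin on the work surface. World frame = base frame: x ahead of the robot, y to its left, z up, the work surface at z = 0. Lengths are in mm, angles in rad, forces in N, time in s.
With the tool pointing down it reaches from about 350 to 975 mm from the base axis. Payload 7.1 kg.
Tool frame: the origin (TCP) lies midway between the tips of the shut fingers; the grasp point (between the pads) lies 19 mm behind it; z points along the fingers, y is the line along which they close (so a half turn about z gives the same grasp; the last joint's range is limited). The gripper opens to 88 mm and grips with 3 to 60 N. Pads are 20 mm wide; open, the fingers measure 115 mm over their backs; the gripper's body (75 mm by 178 mm) begins 61 mm behind the grasp point.
Start: joints at [-1.242, 0.423, 1.63, -0, 1.089, -0.019], TCP at [213.036, -587.555, 222.675] pointing down, gripper open.
Joint ranges: [-3, 3], [-0.9, 2.11], [0.09, 2.58], [-1.31, 4.45], [0.11, 2.69], [-2.54, 2.54]. Speed limits (rad/s): [2.39, 2.39, 3.01, 3.14, 3.14, 3.14].

INTERFACE

Orientations are given as a unit quaternion [x, y, z, w].
In Python, from bench import * gives the robot as it stands.
- The arm moves only by the tool send_rows, never from a script. Its argument "moves" is a list of rows, each an object with "grip": the opening, from 0 (shut) to 1 (fully open); "xyz": the shift along the tool's x, y, z in m, a list of three; "turn": the turn, a rotation vector about the tool's x, y, z in degrees, a list of three. A call has 1 to 8 rows; each row is the pose to reach, as a shift and turn from the pose commanded when the call began, along the tool's axes at that moment; what a row does not reach only later rows make up. A row lasts 1/10 s, in which the tool goes at most 50 mm and 8.59 degrees, less where a joint would pass 70% of its speed; a pose out of reach is approached as far as the arm can. A call with a gripper value outside its range is refused whole. The fingers move at their own pace and stop on an object; "grip_force" is the grip in N (left out, the last holds). Time passes only in rows, so rows that repeat a pose let the fingers close. It gives the time, the measured TCP pose, the force, the opening and the grip force at its end, in the units of the state.
- sense(): the state, without advancing time (a new reading comes with each control period).
- grab_frame(name): name is "scene" or "top"; returns a dict with "frame" (420x560x3 uint8, blue, green, red), "intrinsics" (3x3 intrinsics, pixels), "k1" (the pictures are not rectified: a ray, as slopes to the right and down, at radius r is drawn at 1 + k1 r^2 times it, then the intrinsics apply), "cam_to_world" (4x4, takes a point from camera to world coordinates). Camera axes: x right, y up, looking along -z (the intrinsics and any distortion apply to the point x, -y, -z); pixel columns grow to the right and rows downward; lengths in mm; the calibration is good to about 2 mm. A picture is of the moment at which its call begins. There is no depth.
- sign_off(): hands the job in; it is judged then, once.
The state is a dict: "time_s": time; "joints": joint angles; "joint_vel": joint speeds; "joint_torque": joint torques, N m; "tcp_pos": TCP position; "tool_rot": TCP orientation; "contact_force": force on the tool from outside, world axes, zero at the start; "ft_torque": the same for the moment, N m; "gripper_width": opening from 0.0 (shut) to 1.0 (fully open); "grip_force": force on a finger pad.
Only numpy, scipy, OpenCV 4.12 (cv2) and the standard library are available. Lean on these libraries where they do the work, as an engineer would, in place of code of your own. Each camera call takes 0.05 s, during which the arm holds its last target. There are 200 camera calls.

## Working session

There is one attempt and no reset: what is moved stays moved. The work goes in short steps, Python scripts to look and compute and a tool call to move; the robot and the scene stay as the last step left them, time stands still between calls to the robot, and variables do not carry over. Pictures are saved under pics/ and viewed, at most 10 in all, crops included, and the job is handed in when it is done.

Besides the shell and the picture viewer there is one more tool, called after "Call:" by a JSON object that holds its "method" and its "body". send_rows: Moves the arm, as the interface text tells. Its arguments: {"type":"object","properties":{"moves":{"type":"array"},"grip_force":{"type":"number"}},"required":["moves"]}

```bash
mkdir -p pics; python3 - <<'E'
from bench import *
import cv2
for n in("top","scene"):
    g=grab_frame(n); cv2.imwrite(f"pics/{n}0.png",g["frame"])
    import numpy as np; np.savez(f"{n}0.npz",**{k:np.array(v) for k,v in g.items()})
s=sense();print(s["time_s"],s["tcp_pos"],s["tool_rot"],s["gripper_width"])
E
```

```text
0.1 [ 212.86183065 -587.1230151   221.99054986] [ 9.84919722e-01  1.73010667e-01 -1.08410753e-04 -6.61377720e-04] 0.9986480827770607
```

View pics/top0.png

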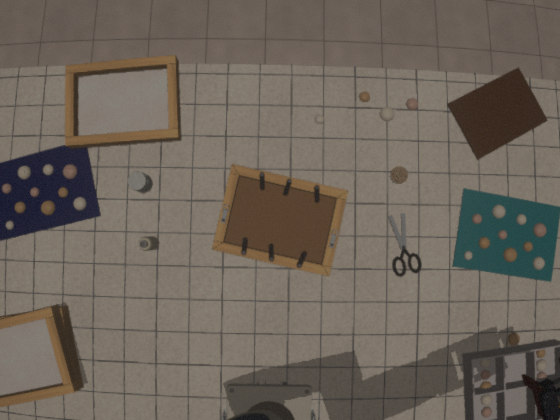

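View pics/scene0.png

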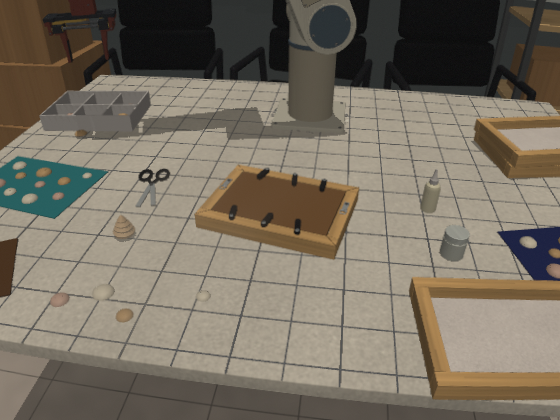

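```bash
cat > h.py <<'E'
import numpy as np, cv2
def cast(g,uv,z):
    K=np.array(g["intrinsics"],float);k1=float(g["k1"]);T=np.array(g["cam_to_world"],float)
    d=cv2.undistortPoints(np.array(uv,float).reshape(-1,1,2),K,np.array([k1,0,0,0.]))[:,0]
    r=np.c_[d[:,0],-d[:,1],-np.ones(len(d))]@T[:3,:3].T
    o=T[:3,3]; return (o+r*((z-o[2])/r[:,2:]))[:,:2]
def analyse(g,box,name):
    f=g["frame"];x0,y0,x1,y1=box
    hsv=cv2.cvtColor(f,cv2.COLOR_BGR2HSV);V=hsv[...,2].astype(int);S=hsv[...,1].astype(int)
    roi=np.zeros(V.shape,bool);roi[y0:y1,x0:x1]=1
    brown=(roi&(S>90)&(V>45)&(V<g.get("vt",125))).astype(np.uint8)
    brown=cv2.morphologyEx(brown,cv2.MORPH_OPEN,np.ones((3,3)))
    n,l,st,_=cv2.connectedComponentsWithStats(brown);i=1+np.argmax(st[1:,4])
    b=(l==i).astype(np.uint8);c=max(cv2.findContours(b,0,1)[0],key=cv2.contourArea)
    w=cast(g,c[:,0],34);R=cv2.minAreaRect(w.astype(np.float32))
    hull=cv2.fillConvexPoly(np.zeros_like(b),cv2.convexHull(c),1)
    near=cv2.dilate(hull,np.ones((3,3)),iterations=6)
    (a,d),(s1,s2),th=R
    P=cv2.boxPoints(R); e=P[1]-P[0]; e2=P[2]-P[1]; L=e if np.hypot(*e)>np.hypot(*e2) else e2
    ya=L/np.hypot(*L); ya=ya if ya[1]>0 else -ya; xa=np.array([ya[1],-ya[0]])
    print(name,"centre",np.round((a,d),1),"size",s1,s2,"yaw",np.degrees(np.arctan2(xa[1],xa[0])))
    blk=((V<45)&(near>0)).astype(np.uint8)
    n,l,st,ce=cv2.connectedComponentsWithStats(blk)
    for k in range(1,n):
        if st[k,4]<15: continue
        p=np.argwhere(l==k)[:,::-1];q=(cast(g,p,44)-(a,d))@np.c_[xa,ya]
        m=q.mean(0);u=np.linalg.svd(q-m)[2][0];t=(q-m)@u
        print("  btn",np.round(m,1),"ends",np.round(m+u*t.min()),np.round(m+u*t.max()),st[k,4])
    return b,blk
E
python3 - <<'E'
from h import *
o=[]
for n,box in(("top",(205,155,355,285)),("scene",(190,160,370,260))):
    g=dict(np.load(n+"0.npz"));b,k=analyse(g,box,n)
    x0,y0,x1,y1=box;c=g["frame"].copy();d=c.copy();d[b>0]=(0,255,0);d[k>0]=(0,0,255)
    o+=[cv2.resize(np.hstack([c[y0:y1,x0:x1],d[y0:y1,x0:x1]]),(800,290),interpolation=cv2.INTER_CUBIC)]
cv2.imwrite("pics/seg.png",np.vstack(o))
E
```

```text
top centre [534.5 -17.8] size 270.3608703613281 185.13633728027344 yaw -12.52415
  btn [76.8 60.9] ends [90. 65.] [64. 57.] 27
  btn [77.2 -1. ] ends [92. -2.] [62. -0.] 31
  btn [ 80.4 -76.7] ends [ 91. -73.] [ 72. -80.] 20
  btn [-82.7  67. ] ends [-71.  69.] [-93.  66.] 21
  btn [-80.3   0.2] ends [-67.   3.] [-93.  -3.] 25
  btn [-81.  -77.4] ends [-69. -78.] [-93. -76.] 25
scene centre [535.1 -17.7] size 252.72085571289062 171.08522033691406 yaw -12.074327
  btn [-73.  -70.9] ends [-94. -68.] [-52. -74.] 56
  btn [-73.2   6.1] ends [-93.   1.] [-56.  11.] 37
  btn [-72.9  72.8] ends [-93.  70.] [-53.  75.] 44
  btn [85.5  4.5] ends [65.  3.] [111.   6.] 56
  btn [80.4 64. ] ends [66. 60.] [94. 68.] 42
```

View pics/seg.png

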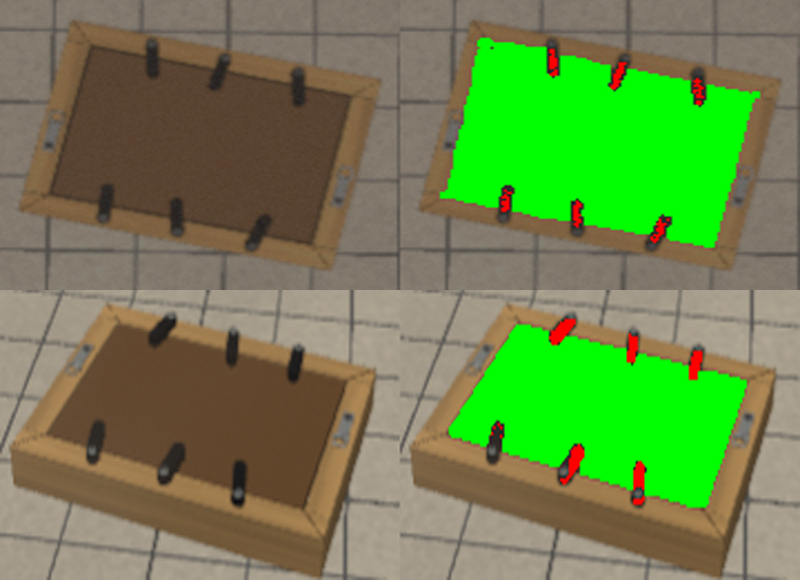

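```bash
cat > to.py <<'E'
import sys; from bench import *; import numpy as np
from scipy.spatial.transform import Rotation as R
s=sense();p=np.array(s["tcp_pos"]);q=R.from_quat(s["tool_rot"]);M=q.as_matrix()
yaw=np.radians(-12.3);xa=np.array([np.cos(yaw),np.sin(yaw)]);ya=np.array([-xa[1],xa[0]])
c=np.array([535,-17.7]);want=R.from_matrix(np.c_[[*xa,0],[*-ya,0],[0,0,-1]])
print("t",s["time_s"],"frame xy",np.round([(p[:2]-c)@xa,(p[:2]-c)@ya],1),"z",round(p[2],1),"F",np.round(s["contact_force"],1),"grip",round(s["gripper_width"],2))
for a in sys.argv[1:]:
    x,y,z=map(float,a.split(","));w=np.r_[c+x*xa+y*ya,z]
    print(a,"world",w.round(1),"shift mm",(M.T@(w-p)).round(1),"turn",(q.inv()*want).as_rotvec(True).round(2))
E
python3 to.py " -78.5,-118,150"
```

```text
t 0.1 frame xy [-193.4 -625. ] z 222.0 F [ 0.6 -0.3 -0.6] grip 1.0
 -78.5,-118,150 world [ 433.2 -116.3  150. ] shift mm [ 367.6 -367.5   72.5] turn [-8.000e-02  2.000e-02  3.223e+01]
```

Call:
{"method": "send_rows", "body": {"moves": [{"grip":0,"xyz":[0.2,-0.2,0.0],"turn":[0,0,32.2]},{"grip":0,"xyz":[0.2,-0.2,0.0],"turn":[0,0,32.2]},{"grip":0,"xyz":[0.2,-0.2,0.0],"turn":[0,0,32.2]},{"grip":0,"xyz":[0.2,-0.2,0.0],"turn":[0,0,32.2]},{"grip":0,"xyz":[0.26,-0.26,0.0],"turn":[0,0,32.2]},{"grip":0,"xyz":[0.3,-0.3,0.03],"turn":[0,0,32.2]},{"grip":0,"xyz":[0.34,-0.34,0.06],"turn":[0,0,32.2]},{"grip":0,"xyz":[0.3676,-0.3675,0.072],"turn":[0,0,32.2]}], "grip_force": 10}}

```text
time_s: 0.9
tcp_pos: [380.8, -228.4, 186.7]
tool_rot: [0.994, -0.107, 0.0, 0.0]
contact_force: [0.8, -0.1, 0.0]
gripper_width: 0.311
grip_force: 0.0
```

```bash
python3 to.py " -78.5,-118,80"
```

```text
t 0.9 frame xy [-105.8 -238.7] z 186.7 F [ 0.8 -0.1  0. ] grip 0.31
 -78.5,-118,80 world [ 433.2 -116.3   80. ] shift mm [  27.2 -120.8  106.6] turn [ 0.02 -0.05  0.01]
```

Call:
{"method": "send_rows", "body": {"moves": [{"grip":0,"xyz":[0.01,-0.04,0.03],"turn":[0,0,0]},{"grip":0,"xyz":[0.02,-0.08,0.06],"turn":[0,0,0]},{"grip":0,"xyz":[0.022,-0.1,0.09],"turn":[0,0,0]},{"grip":0,"xyz":[0.022,-0.1,0.09],"turn":[0,0,0]},{"grip":0,"xyz":[0.022,-0.1,0.09],"turn":[0,0,0]},{"grip":0,"xyz":[0.022,-0.1,0.09],"turn":[0,0,0]}]}}

```text
time_s: 1.5
tcp_pos: [423.5, -138.1, 97.7]
tool_rot: [0.994, -0.107, 0.001, 0.0]
contact_force: [0.2, 1.1, 0.3]
gripper_width: 0.006
grip_force: 0.0
```

```bash
python3 to.py " -78.5,-118,55"; python3 - <<'E'
from bench import *
import cv2
o=[]
for n,b in(("top",(200,150,370,290)),("scene",(180,100,380,265))):
    f=grab_frame(n)["frame"];o.append(cv2.resize(f[b[1]:b[3],b[0]:b[2]],(400,330),interpolation=cv2.INTER_CUBIC))
cv2.imwrite("pics/a.png",cv2.hconcat(o))
E
```

```text
t 1.5 frame xy [ -83.3 -141.4] z 97.7 F [0.2 1.1 0.3] grip 0.01
 -78.5,-118,55 world [ 433.2 -116.3   55. ] shift mm [  4.7 -23.4  42.7] turn [ 0.02 -0.08 -0.01]
```

View pics/a.png

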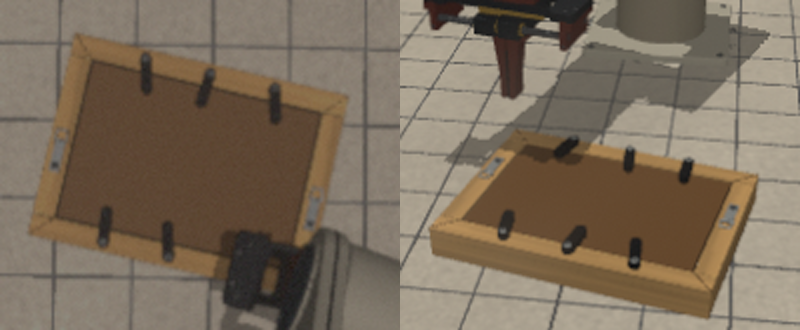

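Call:
{"method": "send_rows", "body": {"moves": [{"grip":0,"xyz":[0.0047,-0.0234,0.02],"turn":[0,0,0]},{"grip":0,"xyz":[0.0047,-0.0234,0.038],"turn":[0,0,0]},{"grip":0,"xyz":[0.0047,-0.0234,0.048],"turn":[0,0,0]},{"grip":0,"xyz":[0.0047,-0.0234,0.053],"turn":[0,0,0]},{"grip":0,"xyz":[0.0047,-0.0234,0.053],"turn":[0,0,0]},{"grip":0,"xyz":[0.0047,-0.0234,0.053],"turn":[0,0,0]}]}}

```text
time_s: 2.2
tcp_pos: [432.9, -115.7, 44.3]
tool_rot: [0.994, -0.107, 0.0, 0.0]
contact_force: [0.4, -0.1, -0.1]
gripper_width: 0.007
grip_force: 0.0
```

```bash
python3 to.py " -78.5,-118,40.5"; python3 - <<'E'
from bench import *
import cv2
o=[]
for n,b in(("top",(200,150,370,290)),("scene",(180,100,380,265))):
    f=grab_frame(n)["frame"];o.append(cv2.resize(f[b[1]:b[3],b[0]:b[2]],(400,330),interpolation=cv2.INTER_CUBIC))
cv2.imwrite("pics/b.png",o[1])
E
```

```text
t 2.2 frame xy [ -78.9 -117.5] z 44.3 F [ 0.4 -0.1 -0.1] grip 0.01
 -78.5,-118,40.5 world [ 433.2 -116.3   40.5] shift mm [0.4 0.5 3.8] turn [ 0.   -0.04 -0.02]
```

View pics/b.png

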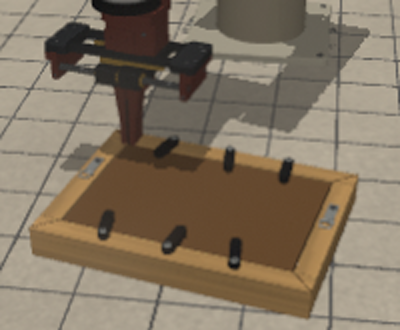

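Call:
{"method": "send_rows", "body": {"moves": [{"grip":0,"xyz":[0,0,0.0038],"turn":[0,0,0]},{"grip":0,"xyz":[0,0,0.0038],"turn":[0,0,0]},{"grip":0,"xyz":[0,-0.008,0.0038],"turn":[0,0,0]},{"grip":0,"xyz":[0,-0.016,0.0038],"turn":[0,0,0]},{"grip":0,"xyz":[0,-0.024,0.0038],"turn":[0,0,0]},{"grip":0,"xyz":[0,-0.032,0.0038],"turn":[0,0,0]},{"grip":0,"xyz":[0,-0.04,0.0038],"turn":[0,0,0]},{"grip":0,"xyz":[0,-0.048,0.0038],"turn":[0,0,0]}]}}

```text
time_s: 3.1
tcp_pos: [443.0, -67.6, 40.0]
tool_rot: [0.994, -0.107, -0.0, 0.0]
contact_force: [-0.3, -1.4, -0.0]
gripper_width: 0.004
grip_force: 0.6
```

Call:
{"method": "send_rows", "body": {"moves": [{"grip":0,"xyz":[0,-0.008,0],"turn":[0,0,0]},{"grip":0,"xyz":[0,-0.016,0],"turn":[0,0,0]},{"grip":0,"xyz":[0,-0.024,0],"turn":[0,0,0]},{"grip":0,"xyz":[0,-0.032,0],"turn":[0,0,0]},{"grip":0,"xyz":[0,-0.04,0],"turn":[0,0,0]}]}}

```text
time_s: 3.6
tcp_pos: [451.2, -28.5, 39.9]
tool_rot: [0.994, -0.107, -0.0, -0.0]
contact_force: [0.1, -0.3, 0.2]
gripper_width: 0.003
grip_force: 0.0
```

```bash
python3 to.py " -78.5,118,40.5"; python3 - <<'E'
from bench import *
import cv2
o=[]
for n,b in(("top",(200,150,370,290)),("scene",(180,100,380,265))):
    f=grab_frame(n)["frame"];o.append(cv2.resize(f[b[1]:b[3],b[0]:b[2]],(400,330),interpolation=cv2.INTER_CUBIC))
cv2.imwrite("pics/c.png",cv2.hconcat(o))
E
```

```text
t 3.6 frame xy [-79.5 -28.4] z 39.9 F [ 0.1 -0.3  0.2] grip 0.0
 -78.5,118,40.5 world [483.4 114.3  40.5] shift mm [   1.1 -146.4   -0.6] turn [-0.    0.02  0.03]
```

View pics/c.png

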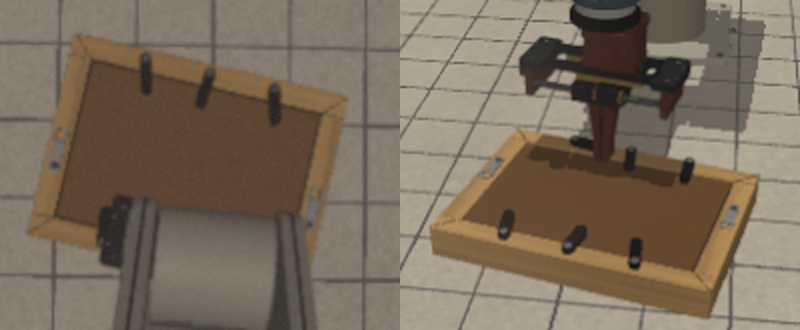

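Call:
{"method": "send_rows", "body": {"moves": [{"grip":0,"xyz":[0.0003,-0.008,0],"turn":[0,0,0]},{"grip":0,"xyz":[0.0005,-0.016,0],"turn":[0,0,0]},{"grip":0,"xyz":[0.0005,-0.024,0],"turn":[0,0,0]},{"grip":0,"xyz":[0.0005,-0.032,0],"turn":[0,0,0]},{"grip":0,"xyz":[0.0005,-0.04,0],"turn":[0,0,0]},{"grip":0,"xyz":[0.0005,-0.048,0],"turn":[0,0,0]},{"grip":0,"xyz":[0.0005,-0.056,0],"turn":[0,0,0]},{"grip":0,"xyz":[0.0005,-0.064,0],"turn":[0,0,0]}]}}

```text
time_s: 4.5
tcp_pos: [465.5, 34.0, 40.0]
tool_rot: [0.994, -0.107, -0.0, -0.0]
contact_force: [-0.2, -0.7, 0.1]
gripper_width: 0.001
grip_force: 0.2
```

Call:
{"method": "send_rows", "body": {"moves": [{"grip":0,"xyz":[0,-0.008,0],"turn":[0,0,0]},{"grip":0,"xyz":[0,-0.016,0],"turn":[0,0,0]},{"grip":0,"xyz":[0,-0.024,0],"turn":[0,0,0]},{"grip":0,"xyz":[0,-0.032,0],"turn":[0,0,0]},{"grip":0,"xyz":[0,-0.04,0],"turn":[0,0,0]},{"grip":0,"xyz":[0,-0.048,0],"turn":[0,0,0]},{"grip":0,"xyz":[0,-0.056,0],"turn":[0,0,0]},{"grip":0,"xyz":[0,-0.064,0],"turn":[0,0,0]}]}}

```text
time_s: 5.3
tcp_pos: [479.1, 96.5, 40.0]
tool_rot: [0.994, -0.107, -0.0, -0.0]
contact_force: [0.6, 0.2, -0.2]
gripper_width: 0.007
grip_force: 0.0
```

Call:
{"method": "send_rows", "body": {"moves": [{"grip":0,"xyz":[0,-0.008,0],"turn":[0,0,0]},{"grip":0,"xyz":[0,-0.016,0],"turn":[0,0,0]},{"grip":0,"xyz":[0,-0.022,0],"turn":[0,0,0]},{"grip":0,"xyz":[0,-0.022,0],"turn":[0,0,0]},{"grip":0,"xyz":[0,-0.022,-0.02],"turn":[0,0,0]},{"grip":0,"xyz":[0,-0.022,-0.05],"turn":[0,0,0]},{"grip":0,"xyz":[0,-0.022,-0.05],"turn":[0,0,0]}]}}

```text
time_s: 6.0
tcp_pos: [485.7, 117.5, 92.7]
tool_rot: [0.994, -0.107, 0.002, -0.001]
contact_force: [-0.2, 0.1, 0.4]
gripper_width: 0.005
grip_force: 0.0
```

```bash
python3 to.py "78.5,118,90" "78.5,118,40.5"; python3 - <<'E'
from bench import *
import cv2
o=[]
for n,b in(("top",(200,150,370,290)),("scene",(180,100,380,265))):
    f=grab_frame(n)["frame"];o.append(cv2.resize(f[b[1]:b[3],b[0]:b[2]],(400,330),interpolation=cv2.INTER_CUBIC))
cv2.imwrite("pics/d.png",cv2.hconcat(o))
E
```

```text
t 6.0 frame xy [-77.  121.6] z 92.7 F [-0.2  0.1  0.4] grip 0.01
78.5,118,90 world [636.8  80.9  90. ] shift mm [155.5   3.7   3.4] turn [-0.12 -0.26  0.02]
78.5,118,40.5 world [636.8  80.9  40.5] shift mm [155.3   3.8  52.9] turn [-0.12 -0.26  0.02]
```

View pics/d.png

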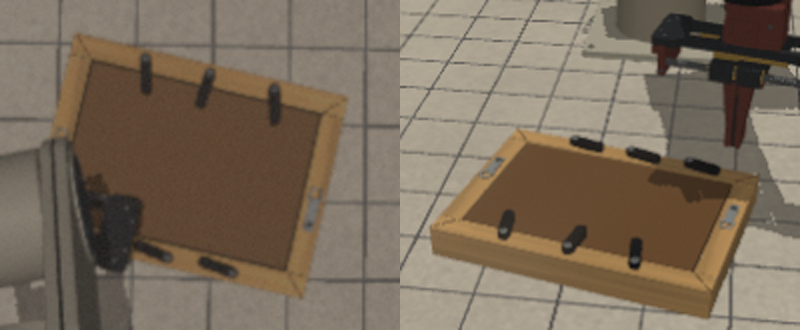

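Call:
{"method": "send_rows", "body": {"moves": [{"grip":0,"xyz":[0.04,0,0],"turn":[0,0,0]},{"grip":0,"xyz":[0.08,0.002,0],"turn":[0,0,0]},{"grip":0,"xyz":[0.12,0.0035,0],"turn":[0,0,0]},{"grip":0,"xyz":[0.155,0.0035,0.01],"turn":[0,0,0]},{"grip":0,"xyz":[0.155,0.0035,0.03],"turn":[0,0,0]},{"grip":0,"xyz":[0.155,0.0035,0.046],"turn":[0,0,0]},{"grip":0,"xyz":[0.155,0.0035,0.046],"turn":[0,0,0]},{"grip":0,"xyz":[0.155,0.0035,0.046],"turn":[0,0,0]}]}}

```text
time_s: 6.9
tcp_pos: [632.9, 81.0, 42.9]
tool_rot: [0.994, -0.107, -0.001, 0.0]
contact_force: [-0.2, -0.3, -0.4]
gripper_width: 0.002
grip_force: 0.0
```

```bash
python3 to.py "78.5,118,40.3"
```

```text
t 6.9 frame xy [ 74.6 117.2] z 42.9 F [-0.2 -0.3 -0.4] grip 0.0
78.5,118,40.3 world [636.8  80.9  40.3] shift mm [ 3.9 -0.8  2.6] turn [0.05 0.15 0.05]
```

Call:
{"method": "send_rows", "body": {"moves": [{"grip":0,"xyz":[0.004,0,0.0024],"turn":[0,0,0]},{"grip":0,"xyz":[0.004,0,0.0024],"turn":[0,0,0]},{"grip":0,"xyz":[0.004,0.008,0.0024],"turn":[0,0,0]},{"grip":0,"xyz":[0.004,0.016,0.0024],"turn":[0,0,0]}]}}

```text
time_s: 7.3
tcp_pos: [634.9, 64.0, 42.1]
tool_rot: [0.994, -0.107, 0.0, -0.0]
contact_force: [-0.2, 0.2, -0.1]
gripper_width: 0.008
grip_force: 0.0
```

```bash
python3 to.py "78.5,-122,40.3"
```

```text
t 7.3 frame xy [ 80.2 101.1] z 42.1 F [-0.2  0.2 -0.1] grip 0.01
78.5,-122,40.3 world [ 585.7 -153.6   40.3] shift mm [ -2.  223.1   1.8] turn [-0.01 -0.04  0.06]
```

Call:
{"method": "send_rows", "body": {"moves": [{"grip":0,"xyz":[-0.0015,0,0.0015],"turn":[0,0,0]},{"grip":0,"xyz":[-0.0015,0.008,0.0015],"turn":[0,0,0]},{"grip":0,"xyz":[-0.0015,0.016,0.0015],"turn":[0,0,0]},{"grip":0,"xyz":[-0.0015,0.024,0.0015],"turn":[0,0,0]},{"grip":0,"xyz":[-0.0015,0.032,0.0015],"turn":[0,0,0]},{"grip":0,"xyz":[-0.0015,0.04,0.0015],"turn":[0,0,0]},{"grip":0,"xyz":[-0.0015,0.048,0.0015],"turn":[0,0,0]},{"grip":0,"xyz":[-0.0015,0.056,0.0015],"turn":[0,0,0]}]}}

```text
time_s: 8.1
tcp_pos: [621.4, 9.1, 40.1]
tool_rot: [0.994, -0.107, 0.0, 0.0]
contact_force: [-0.3, 0.1, 0.8]
gripper_width: 0.006
grip_force: 0.3
```

```bash
python3 to.py "78.5,-122,40.3"
```

```text
t 8.1 frame xy [78.7 44.6] z 40.1 F [-0.3  0.1  0.8] grip 0.01
78.5,-122,40.3 world [ 585.7 -153.6   40.3] shift mm [ -0.3 166.6  -0.2] turn [ 0.01 -0.    0.03]
```

Call:
{"method": "send_rows", "body": {"moves": [{"grip":0,"xyz":[0,0.008,0],"turn":[0,0,0]},{"grip":0,"xyz":[0,0.016,0],"turn":[0,0,0]},{"grip":0,"xyz":[0,0.024,0],"turn":[0,0,0]},{"grip":0,"xyz":[0,0.032,0],"turn":[0,0,0]},{"grip":0,"xyz":[0,0.04,0],"turn":[0,0,0]},{"grip":0,"xyz":[0,0.048,0],"turn":[0,0,0]},{"grip":0,"xyz":[0,0.056,0],"turn":[0,0,0]},{"grip":0,"xyz":[0,0.064,0],"turn":[0,0,0]}]}}

```text
time_s: 8.9
tcp_pos: [607.8, -53.3, 40.1]
tool_rot: [0.994, -0.107, 0.0, 0.0]
contact_force: [-0.4, 1.3, -0.4]
gripper_width: 0.005
grip_force: 0.4
```

Call:
{"method": "send_rows", "body": {"moves": [{"grip":0,"xyz":[0,0.008,0],"turn":[0,0,0]},{"grip":0,"xyz":[0,0.016,0],"turn":[0,0,0]},{"grip":0,"xyz":[0,0.024,0],"turn":[0,0,0]},{"grip":0,"xyz":[0,0.032,0],"turn":[0,0,0]},{"grip":0,"xyz":[0,0.04,0],"turn":[0,0,0]},{"grip":0,"xyz":[0,0.048,0],"turn":[0,0,0]},{"grip":0,"xyz":[0,0.056,0],"turn":[0,0,0]},{"grip":0,"xyz":[0,0.064,0],"turn":[0,0,0]}]}}

```text
time_s: 9.7
tcp_pos: [594.0, -115.7, 40.0]
tool_rot: [0.994, -0.107, -0.0, 0.0]
contact_force: [-1.4, 0.9, -1.2]
gripper_width: 0.007
grip_force: 0.5
```

Call:
{"method": "send_rows", "body": {"moves": [{"grip":0,"xyz":[0,0.008,0],"turn":[0,0,0]},{"grip":0,"xyz":[0,0.016,0],"turn":[0,0,0]},{"grip":0,"xyz":[0,0.024,0],"turn":[0,0,0]},{"grip":0,"xyz":[0,0.032,0],"turn":[0,0,0]},{"grip":0,"xyz":[0,0.038,0],"turn":[0,0,0]},{"grip":0,"xyz":[0,0.038,0],"turn":[0,0,0]},{"grip":0,"xyz":[0,0.038,-0.03],"turn":[0,0,0]},{"grip":0,"xyz":[0,0.038,-0.07],"turn":[0,0,0]}]}}

```text
time_s: 10.5
tcp_pos: [584.6, -151.7, 108.8]
tool_rot: [0.994, -0.107, -0.002, -0.0]
contact_force: [0.9, -0.8, -0.3]
gripper_width: 0.002
grip_force: 0.0
```

Call:
{"method": "send_rows", "body": {"moves": [{"grip":0,"xyz":[-0.01,0.01,-0.04],"turn":[0,0,0]},{"grip":0,"xyz":[-0.04,0.04,-0.08],"turn":[0,0,0]},{"grip":0,"xyz":[-0.07,0.08,-0.1],"turn":[0,0,0]},{"grip":0,"xyz":[-0.1,0.12,-0.1],"turn":[0,0,0]},{"grip":0,"xyz":[-0.13,0.16,-0.1],"turn":[0,0,0]},{"grip":0,"xyz":[-0.16,0.2,-0.1],"turn":[0,0,0]},{"grip":0,"xyz":[-0.18,0.23,-0.1],"turn":[0,0,0]},{"grip":0,"xyz":[-0.18,0.23,-0.1],"turn":[0,0,0]}]}}

```text
time_s: 11.3
tcp_pos: [358.2, -341.4, 210.4]
tool_rot: [0.994, -0.109, -0.0, 0.0]
contact_force: [-0.4, -0.3, -0.4]
gripper_width: 0.007
grip_force: 0.0
```

```bash
python3 to.py; python3 - <<'E'
from bench import *
from h import *
o=[]
for n,b,box in(("top",(200,150,370,290),(205,155,355,285)),("scene",(180,100,380,265),(190,160,370,260))):
    g=grab_frame(n);f=g["frame"];o.append(cv2.resize(f[b[1]:b[3],b[0]:b[2]],(400,330),interpolation=cv2.INTER_CUBIC))
    analyse(g,box,n)
cv2.imwrite("pics/e.png",cv2.hconcat(o))
E
```

```text
t 11.3 frame xy [-103.8 -353.9] z 210.4 F [-0.4 -0.3 -0.4] grip 0.01
top centre [534.6 -19.9] size 263.2855224609375 187.07032775878906 yaw -12.061745
scene centre [536.  -19.2] size 252.65065002441406 170.28041076660156 yaw -12.566553
  btn [-90.2 -50.3] ends [-94. -71.] [-87. -32.] 60
  btn [-88.9  19.3] ends [-92.  -0.] [-86.  39.] 60
  btn [-89.1  89. ] ends [-93.  67.] [-86. 107.] 69
  btn [103.3  53.2] ends [99. 34.] [108.  75.] 101
```

View pics/e.png

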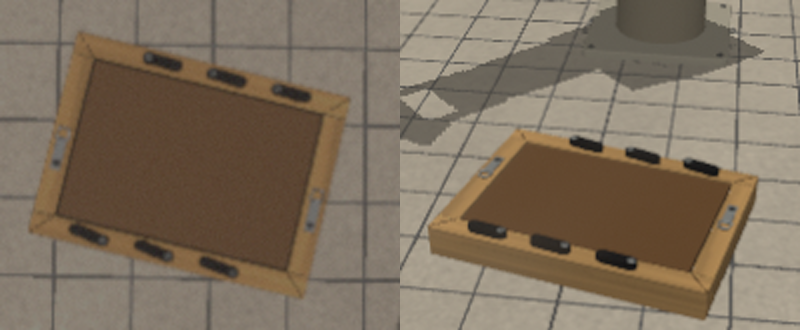

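```bash
python3 - <<'E'
from bench import *
from h import *
g=grab_frame("top");f=g["frame"];sub=f[150:290,200:370]
hsv=cv2.cvtColor(f,cv2.COLOR_BGR2HSV)
for vt in(60,70):
    m=np.zeros(f.shape[:2],np.uint8);m[150:290,200:370]=((hsv[...,2]<vt)&(hsv[...,1]<110))[150:290,200:370]
    n,l,st,ce=cv2.connectedComponentsWithStats(m)
    for k in range(1,n):
        if not 25<st[k,4]<200: continue
        p=cast(g,np.argwhere(l==k)[:,::-1],44);mu=p.mean(0);u=np.linalg.svd(p-mu)[2][0];t=(p-mu)@u
        a=np.radians(-12.4);q=(mu-(535.5,-18.5))@np.array([[np.cos(a),-np.sin(a)],[np.sin(a),np.cos(a)]])
        ang=(np.degrees(np.arctan2(u[1],u[0]))+12.4)%180
        print(vt,q.round(1),"len",round(np.ptp(t)),"dir vs frame x",round(ang,1),st[k,4])
E
```

```text
60 [96.1 45.5] len 32 dir vs frame x 87.5 47
60 [ 95.8 -23.8] len 31 dir vs frame x 85.8 47
60 [ 95.7 -93.1] len 30 dir vs frame x 89.5 44
60 [-96.7  85.3] len 31 dir vs frame x 80.7 46
60 [-97.1  15.3] len 31 dir vs frame x 78.4 47
60 [-98.  -54.1] len 33 dir vs frame x 83.5 48
70 [96.4 46.4] len 35 dir vs frame x 89.1 55
70 [ 95.7 -22.2] len 38 dir vs frame x 87.3 58
70 [ 95.9 -92.6] len 38 dir vs frame x 88.8 60
70 [-96.7  84.9] len 34 dir vs frame x 80.2 58
70 [-97.1  14.8] len 34 dir vs frame x 80.0 54
70 [-98.3 -55.9] len 36 dir vs frame x 82.4 58
```

```bash
python3 -c "
from bench import *
print(sign_off())"
```

```text
the job is handed in; nothing more can be done
None
```

All six turn buttons now lie along their rails, at least 78° round where about 74° clears the board, and the job is handed in; measured contact stayed around 2 N, the frame may have shifted by about 2 mm (half a degree), and the arm stayed away from the other items.

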